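Unlock the extraction damper lever and set it to the setpoint clip

TASK

The lever of the spray-extraction damper is held shut by a loose lock block in its gate. Lift the block out and park it upright, fully down, between the two high walls of the parking stand, never letting it fall (the stand and the gate leave different faces free, so you will have to set it down on the bench and take it the other way round in between). Only then swing the lever by its knob until its pointer stands directly over the fin of the setpoint clip on the arc rail; let go, and leave the clip, the pot, the bottle and the tape roll where they are.

Things in the scene. Friction and masses are not known exactly. Their poses are not given: they have to be found in the camera images.
- unit: Damper lever unit, fixed: steel hub plate 96 mm across, pivot post, three spokes and an arc rail (12 mm round bar, 190 mm from the pivot, 30 mm above the bench). Origin: bench level (z 0) on the vertical pivot axis. At joint value t the lever points along azimuth 125 degrees + t in this frame (x ahead, y left, counterclockwise): from the robot's left round the near side to its right as t grows.
- gate (a point): Centre of the gate's floor, 12 mm above the bench, 95 mm from the pivot at lever azimuth t = 0.46. Two cheeks 25 mm high (2.5 mm play each) flank the block's 30 mm wide end faces; 5 mm lips lie before its broad faces, which look to the pivot and away from it. The shut lever stands close beside one end face, level with the block's upper part: no finger room there.
- lever (a joint): Lever angle, rad, about the vertical pivot: 0 = shut stop, 1.5 = far stop, growing counterclockwise from above. Friction of 0.3 N m holds it where it is left (2 N at the knob). Aluminium bar 20 mm wide, 68 to 84 mm above the bench, knob and pointer at its end; it passes over cheeks, rail and clip but strikes the lock block in the gate.
- knob (a point): Centre of the lever's round upright black knob, 25 mm in diameter, 88 to 117 mm above the bench, 160 mm from the pivot axis. This point is 103 mm above the bench. Can be pinched from above at any yaw.
- pointer_tip (a point): End of the thin steel pointer (5 mm wide) on the lever, at 190 mm from the pivot axis, 73 mm above the bench.
- clip_mark (a point): Middle of the top edge of the upright steel fin (4 mm thick, 20 mm long along the radius) of the setpoint clip on the arc rail, 190 mm from the pivot axis, 63 mm above the bench; the pointer passes 7 mm above it. The clip stands somewhere from t = 0.75 to 1.3 rad of the lever's travel; it is stiff and must not be shifted.
- lock_block: Loose plain aluminium block, 44 (x) by 30 (y) by 80 mm tall (z), 0.18 to 0.35 kg, a dark round plug in both broad (44 x 80) faces 25 mm above its foot. Origin: centre of its underside. Starts upright in the gate, where only its broad faces can be gripped (30 mm apart, closing along its y). The same when turned half round.
- stand: Parking stand, fixed: plate 84 x 66 x 8 mm with two walls 38 mm long (along x), 35 mm apart inside (across y), tops 100 mm above the bench; 5 mm lips, 51 mm apart, at the ends. Origin: underside centre, z 0. The block stands on the plate between the walls, its x along the stand's x; only its end faces (44 mm apart, closing along x) are then free. Stand and white pot may swap places.
- tool_tin: Open blue tool tin, fixed furniture between the stand and the lever unit: 140 mm (its x) by 220 mm (its y), walls 55 mm high, its raised lid leaning back over the far side to 185 mm. Origin: centre of its underside.
- pot_white: Loose small pale paint pot, 55 mm across, 45 mm high, a bystander. Origin: centre of its underside.
- squeeze_green: Loose squeeze bottle, 44 mm across, 142 mm tall with its nozzle, standing just outside the arc rail on the robot's side, a bystander. Origin: centre of its underside.
- tape_roll: Loose roll of tape lying flat, 108 mm across, 24 mm high, to the right of the lever unit, a bystander. Origin: centre of its underside.
Things that resemble listed ones, but are neither listed nor needed, are in the scene too. Leave any blue or red look-alike of the lock_block alone.

How it is judged:
By the outcome, as a careful person would: the job done as asked, in the order asked, and still so for the second after the job is handed in, with the robot touching nothing.
It also fails if it takes over 72 s, if anything falls off the work surface, if the arm or the gripper's body presses on something with over 40 N, if the wrist force passes 120 N, or if a joint passes its speed limit or range.

ROBOT

A 6-joint arm with a two-finger parallel gripper is mounted at the origin on the work surface; the furniture and walls round the work are solid. World frame = base frame: x ahead of the robot, y to its left, z up, the work surface at z = 0. Lengths are in m, angles in rad, forces in N, time in s.
With the tool pointing down it reaches from about 0.35 to 1 m from the base axis. Payload 7.1 kg.
Tool frame: the origin (TCP) lies between the finger pads; the fingertips stand 22 mm ahead of it and the grasp point (between the pads) lies 3 mm ahead of it; z points along the fingers, y is the line along which they close (so a half turn about z gives the same grasp; the last joint's range is limited). The gripper opens to 85 mm and grips with 20 to 120 N. Pads are 22 mm wide; open, the fingers measure 114 mm over their backs; the gripper's body (76 mm by 85 mm) begins 54 mm behind the grasp point. The pads swing forward as they close: fully open they stand 13 mm farther back than shut.
Start: joints at [-1.126, 0.423, 1.63, -0, 1.089, -0.019], TCP at [0.28, -0.559, 0.253] pointing down, gripper open.
Joint ranges: [-3, 3], [-0.9, 2.11], [0.09, 2.58], [-1.31, 4.45], [0.11, 2.69], [-2.54, 2.54]. Speed limits (rad/s): [2.39, 2.39, 3.01, 3.14, 3.14, 3.14].

INTERFACE

Orientations are given as a rotation vector (axis times angle).
In Python, from rig import manip gives the robot as it stands. The module is installed in compiled form; this text tells all that it offers. Calls block until the motion is done:
- manip.move_to(position, orientation): joint-space move of the TCP to a pose.
- manip.servo_line(position, orientation=None, rate=0.15): straight line of the TCP; orientation=None keeps the orientation; rate is the mean speed in m/s.
- manip.set_joints(angles): joint-space move.
- manip.command_gripper(opening, f_grip=None): finger opening in m; f_grip is the grip in N (None keeps the last); returns when the fingers have stopped.
- manip.hold(seconds).
- manip.solve_ik(position, orientation): joint angles nearest the present ones, or None.
- manip.camera(name): name is "scene" or "top" or "wrist"; returns a dict with "image" (480x640x3 uint8, red, green, blue), "fx", "fy", "cx", "cy" (pixels), "cam_to_world" (4x4, takes a point from camera to world coordinates); the wrist camera has in their place "mount" (4x4, takes a point from camera to tool coordinates, whose origin is the TCP and whose axes are the flange's). Camera axes: x right, y down, z forward; pixel columns grow to the right and rows downward; lengths in m; the calibration is good to about 2 mm. A picture is of the moment at which its call begins: read the wrist's pose just before it. There is no depth.
A pose or a line that the arm cannot do raises manip.IKError and nothing moves.
- manip.sign_off(): hands the job in; it is judged then, once.
Readings, each from a call of its own:
- manip.get_time(): time.
- manip.get_joint_positions(): joint angles.
- manip.get_joint_vel(): joint speeds.
- manip.get_tau(): joint torques, N m.
- manip.get_position(): TCP position.
- manip.get_ee_rot(): TCP orientation.
- manip.get_contact_force(): force on the tool from outside, world axes, zero at the start.
- manip.get_torque(): the same for the moment, N m.
- manip.get_width(): finger opening in m.
- manip.get_grip_force(): force on a finger pad.
Only numpy, scipy, OpenCV 4.12 (cv2) and the standard library are available. Lean on these libraries where they do the work, as an engineer would, in place of code of your own. Each camera call takes 0.05 s, during which the arm holds its last target. There are 200 camera calls.

## Working session

There is one attempt and no reset: what is moved stays moved. The work goes in short steps, each a Python script; the robot and the scene stay as the last script left them, time stands still between calls to the robot, and variables do not carry over. Pictures are saved under pics/ and viewed, at most 10 in all, crops included, and the job is handed in when it is done.

```bash
mkdir -p pics
cat > h.py <<'E'
import numpy as np, cv2
from rig import manip as m
from scipy.spatial.transform import Rotation as R
def snap(name,fn):
    if name=="wrist":
        p=np.array(m.get_position());r=R.from_rotvec(m.get_ee_rot()).as_matrix()
    c=m.camera(name)
    if name=="wrist":
        T=np.eye(4);T[:3,:3]=r;T[:3,3]=p;T=T@np.array(c["mount"])
    else: T=np.array(c["cam_to_world"])
    cv2.imwrite(f"pics/{fn}.png",np.array(c["image"])[:,:,::-1])
    np.savez(f"pics/{fn}.npz",T=T,k=[c["fx"],c["fy"],c["cx"],c["cy"]])
def load(fn):
    d=np.load(f"pics/{fn}.npz");return d["T"],d["k"]
def ray(fn,u,v,z):
    T,k=load(fn);d=T[:3,:3]@[(u-k[2])/k[0],(v-k[3])/k[1],1];o=T[:3,3]
    return o+d*(z-o[2])/d[2]
def proj(fn,p):
    T,k=load(fn);q=T[:3,:3].T@(np.array(p)-T[:3,3]);return k[0]*q[0]/q[2]+k[2],k[1]*q[1]/q[2]+k[3]
def down(yaw): # tool z down, closing axis (tool y) at azimuth yaw (mod pi)
    y=np.array([np.cos(yaw),np.sin(yaw),0]);z=np.array([0,0,-1.]);x=np.cross(y,z)
    return R.from_matrix(np.c_[x,y,z]).as_rotvec()
def crop(fn,x0,y0,w,h,s,out):
    i=cv2.imread(f"pics/{fn}.png")[y0:y0+h,x0:x0+w];cv2.imwrite(f"pics/{out}.png",cv2.resize(i,None,fx=s,fy=s,interpolation=cv2.INTER_CUBIC))
E
python3 - <<'E'
from h import *
snap("top","top0");snap("scene","sc0")
for n in("top0","sc0"):print(load(n))
print(m.get_ee_rot(),m.get_time())
E
```

```text
(array([[-0.00730642, -0.99464301,  0.10311107,  0.44351678],
       [-0.99995608,  0.00787267,  0.00508579, -0.02491097],
       [-0.0058703 , -0.10306938, -0.99465685,  1.12026123],
       [ 0.        ,  0.        ,  0.        ,  1.        ]]), array([443.68796939, 443.68796939, 323.98913687, 235.39790595]))
(array([[-0.46803348, -0.65323234,  0.59517407, -0.36084199],
       [-0.88360353,  0.35641505, -0.30366613,  0.44180753],
       [-0.01376446, -0.66802383, -0.74401257,  1.25629891],
       [ 0.        ,  0.        ,  0.        ,  1.        ]]), array([580.52853418, 580.52853418, 309.48160007, 243.18985188]))
[-3.05616468e+00 -7.21711982e-01  4.81988388e-04] 0.1
```

View pics/top0.png

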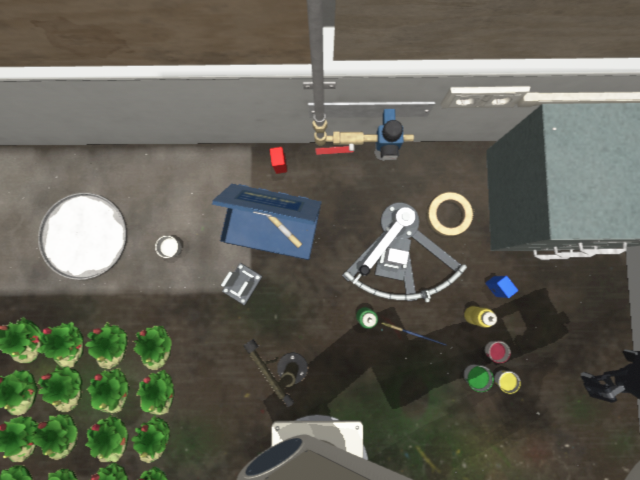

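View pics/sc0.png

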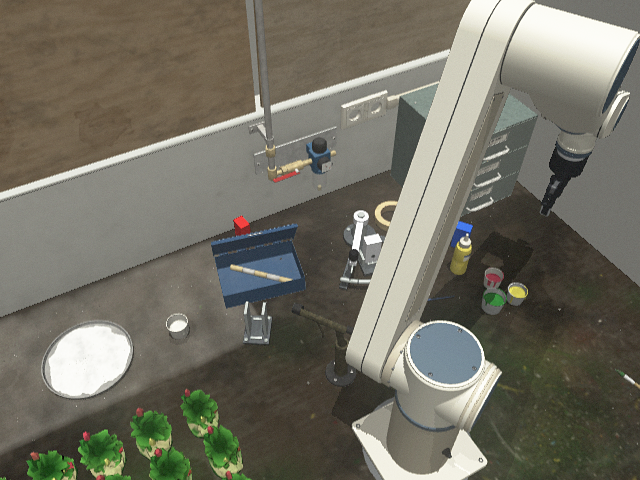

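Seen: the lock block candidates in `top0` are the grey block in the gate (397,257), a red look-alike (278,158) and a blue one (503,287). I choose the grey one. The stand is at (240,284), the white pot at (168,246), the bottle at (367,318), the tape at (450,213) and the clip at about (427,295). Next are close crops.

Run:
```python
from h import *
crop("top0",330,190,150,120,5,"c1");crop("top0",205,255,80,60,8,"c2")
for n,u,v,z in[("pivot",404,216,.09),("stand",241,284,.1),("post",291,369,.1),("bar",250,345,.1),("bar2",290,400,.1),("block",398,256,.092)]:print(n,ray("top0",u,v,z))
```

```text
pivot [ 0.59451951 -0.20741045  0.09      ]
stand [0.43897146 0.17103283 0.1       ]
post [0.24862114 0.05649571 0.1       ]
bar [0.30198869 0.14906306 0.1       ]
bar2 [0.18131975 0.05869964 0.1       ]
block [ 0.50077427 -0.19075062  0.092     ]
```

View pics/c1.png

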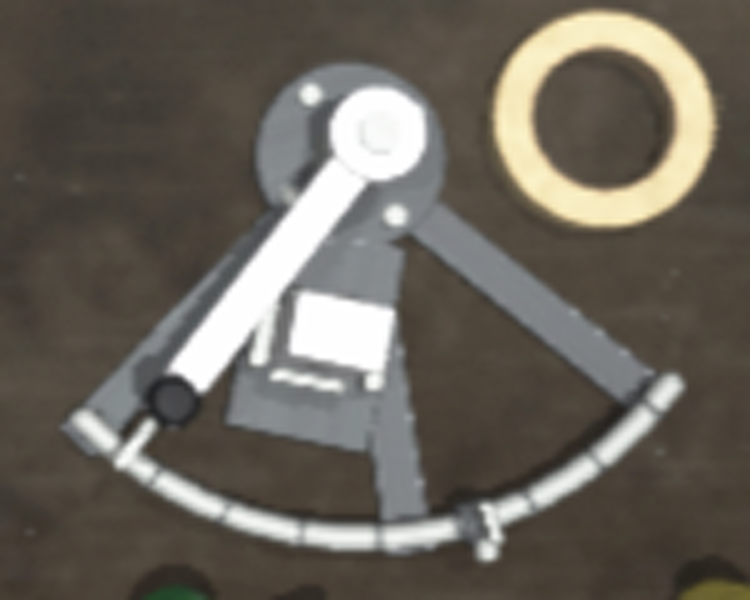

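View pics/c2.png

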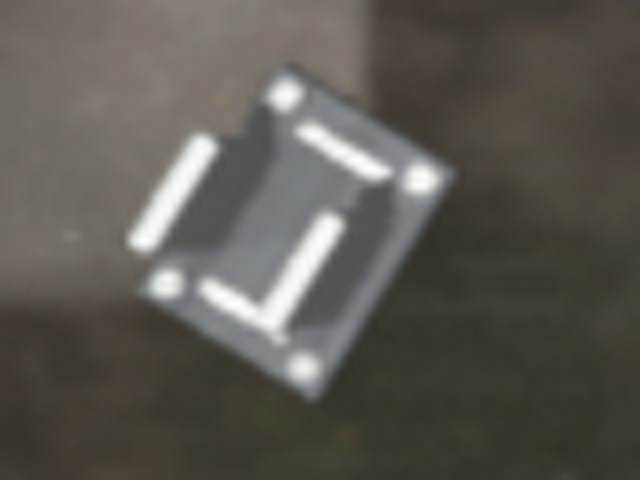

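The crops show a grey block in the gate, its top at c1 (343,331). That means top0 (398.6,256), with the knob at (364.6,270), the clip fin at about (427.5,296), and the stand centre at about (240,284). Now close wrist views.

Run:
```python
from h import *
c=m.camera("wrist");print(np.round(c["mount"],3),c["fx"])
def tri(a,b):
    A=[];B=[]
    for n,u,v in(a,b):
        T,k=load(n);d=T[:3,:3]@[(u-k[2])/k[0],(v-k[3])/k[1],1];d/=np.linalg.norm(d);P=np.eye(3)-np.outer(d,d);A.append(P);B.append(P@T[:3,3])
    return np.linalg.lstsq(np.vstack(A),np.hstack(B),rcond=None)[0]
print("bar ends",tri(("top0",250,345),("sc0",295,310)),tri(("top0",290,400),("sc0",352,332)))
# block yaw from t: hub plate and block top
hub=ray("top0",400,221,.006);print("hub",hub)
M=np.array(c["mount"])
# camera over (0.49,-0.2) at tcp z .36
yaw=-np.pi/2
for yaw in(np.pi/2,-np.pi/2):
    r=R.from_rotvec(down(yaw)).as_matrix();o=r@M[:3,3];f=r@M[:3,2]
    h=.36+o[2]-.06;tgt=np.array([.485,-.21,0]);p=tgt-o-f*h/-f[2];p[2]=.36
    print(yaw,p,o,f,m.solve_ik(p,down(yaw)))
```

```text
[[ 0.    -0.964 -0.266  0.067]
 [ 1.     0.     0.    -0.   ]
 [-0.    -0.266  0.964 -0.12 ]
 [ 0.     0.     0.     1.   ]] 419.75299650656655
bar ends [0.31783751 0.1325171  0.20716837] [0.2095479  0.05142185 0.20653919]
hub [ 0.59413646 -0.21184723  0.006     ]
1.5707963267948966 [ 0.43642893 -0.20964997  0.36      ] [-0.06716609 -0.00049168  0.12017402] [ 2.65560263e-01  3.25013266e-04 -9.64094208e-01] [-0.47240597  0.09309228  1.81605957  0.          1.23244081 -2.0432023 ]
-1.5707963267948966 [ 0.53357107 -0.21035003  0.36      ] [0.06716609 0.00049168 0.12017402] [-2.65560263e-01 -3.25013266e-04 -9.64094208e-01] [-3.96272777e-01  2.41187413e-01  1.63612525e+00 -4.44089210e-16
  1.26427999e+00  1.17452355e+00]
```

Run:
```python
from h import *
M=np.array(m.camera("wrist")["mount"])
def look(t,z,yaw,fn):
    r=R.from_rotvec(down(yaw)).as_matrix();o=r@M[:3,3];f=r@M[:3,2]
    h=z+o[2]-t[2];p=np.array(t)-o-f*h/-f[2];p[2]=z
    print(p,m.solve_ik(p,down(yaw)));m.move_to(p,down(yaw));m.hold(.3);snap("wrist",fn)
look([.49,-.2,.06],.27,-np.pi/2,"w1")
look([.435,.17,.06],.27,-np.pi/2,"w2")
print(m.get_time(),proj("w1",[.594,-.21,.09]))
```

```text
[ 0.51378052 -0.20038047  0.27      ] [-3.93446562e-01  2.95836620e-01  1.77896205e+00 -4.44089210e-16
  1.06679398e+00  1.17734976e+00]
[0.45878052 0.16961953 0.27      ] [ 3.29800872e-01  2.00989370e-01  1.90817952e+00 -4.44089210e-16
  1.03242376e+00  1.90059720e+00]
3.875 (np.float64(330.16345186025796), np.float64(112.78897151440438))
```

View pics/w1.png

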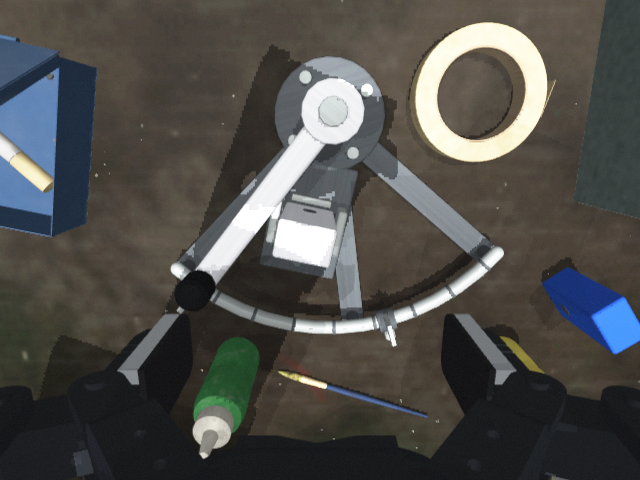

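View pics/w2.png

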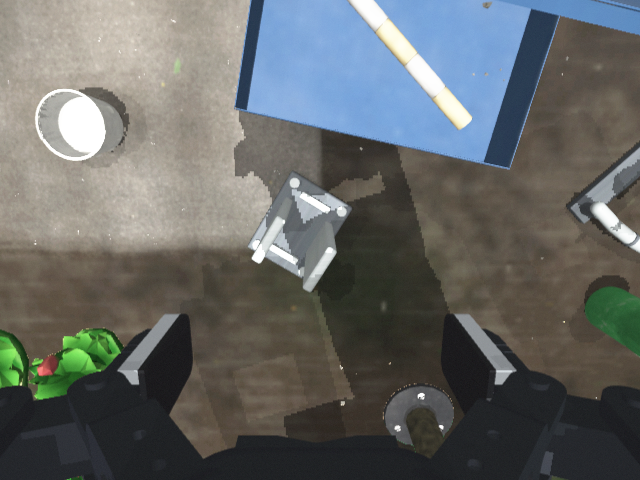

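w1 shows the pivot cap at (332,111), the block top around (305,240), the knob at (195,291) and the clip fin at about (391,330). w2 shows the stand at (300,232) and the pot at (80,125). I'll enlarge both in one composite.

Run:
```python
import cv2,numpy as np
a=cv2.imread("pics/w1.png");b=cv2.imread("pics/w2.png")
f=lambda i,x,y,w,h,s:cv2.resize(i[y:y+h,x:x+w],None,fx=s,fy=s,interpolation=cv2.INTER_CUBIC)
o=np.zeros((600,800,3),np.uint8)
o[:300,:400]=f(a,255,190,100,75,4)      # block
o[:300,400:]=f(a,350,295,80,60,5)       # clip
o[300:,:400]=f(b,240,170,133,100,3)[:300,:399][:, :400] if 0 else cv2.resize(b[165:300,235:365],(400,300)) if 0 else f(b,235,167,100,75,4)
o[300:,400:]=f(b,270,225,100,75,4)
cv2.imwrite("pics/c3.png",o)
```

```text
(no output)
```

View pics/c3.png

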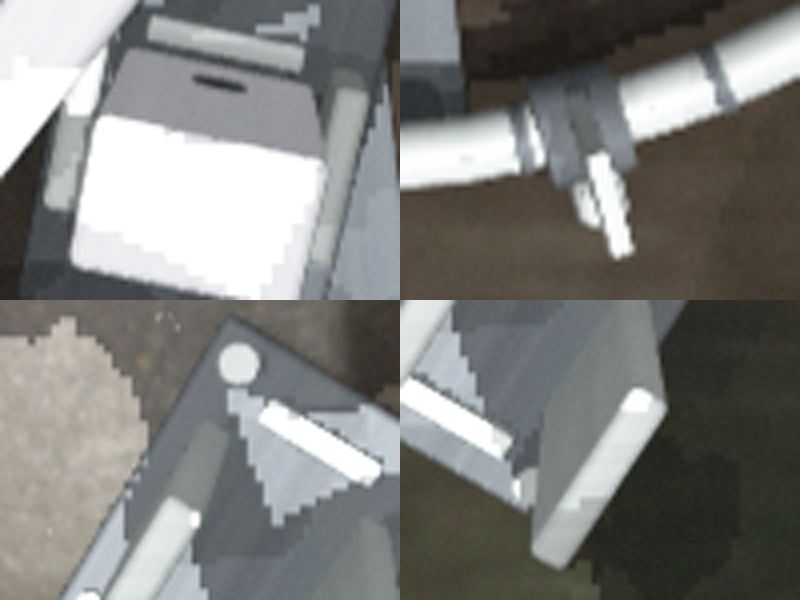

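Run:
```python
from h import *
i=cv2.imread("pics/w2.png",0)[160:310,230:370]
for th in(200,225):
    n,l,s,c=cv2.connectedComponentsWithStats((i>th).astype(np.uint8))
    for k in range(1,n):
        if s[k,4]>15:
            r=cv2.minAreaRect(np.argwhere(l==k)[:,::-1].astype(np.float32));print(th,s[k,4],c[k]+[230,160],np.round(cv2.boxPoints(r)+[230,160],1).tolist())
P=[ray("w1",u,v,.092) for u,v in[(280.3,219.2),(336,230),(330.5,264.3),(273.3,256.8)]]
P=np.array(P);print(P,P.mean(0))
for a,b in((0,1),(1,2),(2,3),(3,0)):
    d=P[b]-P[a];print(np.linalg.norm(d),np.degrees(np.arctan2(d[1],d[0])))
piv=ray("w1",332,111,.09);print("piv",piv, "hub",ray("w1",330,112,.006))
kn=ray("w1",195,291,.117);print("knob",kn)
fin=[ray("w1",*q,.063) for q in((389.4,326),(394.6,346.2),(392,336.1))];print("fin",fin)
for z in (.09,.1,.11):
  p=ray("w1",332,111,z);print(z,p,np.linalg.norm((kn-p)[:2]),np.linalg.norm((fin[2]-p)[:2]),np.linalg.norm((P.mean(0)-p)[:2]))
```

```text
200 70 [294.11428571 182.37142857] [[290.0, 178.0], [298.0, 178.0], [298.0, 187.0], [290.0, 187.0]]
200 236 [313.23305085 201.83050847] [[294.5, 194.8], [298.1, 188.8], [330.3, 207.8], [326.8, 213.8]]
200 164 [337.04268293 206.68292683] [[325.7, 205.0], [332.0, 196.7], [348.1, 208.8], [341.9, 217.2]]
200 708 [270.73305085 244.26694915] [[250.9, 261.7], [253.4, 215.7], [299.3, 218.1], [296.8, 264.2]]
200 265 [323.40377358 261.64150943] [[308.7, 275.5], [328.5, 245.7], [335.9, 250.6], [316.1, 280.4]]
225 57 [294.15789474 182.59649123] [[290.0, 179.0], [298.0, 179.0], [298.0, 186.0], [290.0, 186.0]]
225 198 [314.48989899 202.3989899 ] [[298.9, 196.8], [302.3, 191.2], [330.2, 207.9], [326.9, 213.5]]
225 34 [341.26470588 210.73529412] [[337.4, 207.2], [342.5, 205.5], [345.3, 213.9], [340.2, 215.6]]
225 333 [264.08408408 242.6966967 ] [[245.2, 255.2], [270.8, 212.1], [284.9, 220.5], [259.3, 263.6]]
225 176 [282.41477273 253.77840909] [[268.6, 249.4], [271.7, 244.0], [296.9, 258.4], [293.8, 263.8]]
225 104 [325.31730769 257.38461538] [[315.2, 270.6], [327.9, 246.4], [334.0, 249.6], [321.2, 
[... 244 characters left out ...]
0.02642167700833527 171.77461980248327
0.042804580387727824 82.16182588528753
0.028921693033730735 -11.656067277059357
piv [ 0.59515779 -0.2112393   0.09      ] hub [ 0.59840599 -0.21247173  0.006     ]
knob [ 0.47506058 -0.11632025  0.117     ]
fin [array([ 0.42233712, -0.26270211,  0.063     ]), array([ 0.40327913, -0.26806362,  0.063     ]), array([ 0.41287513, -0.26536402,  0.063     ])]
0.09 [ 0.59515779 -0.2112393   0.09      ] 0.15307830196640487 0.1901485088225866 0.09400034981798268
0.1 [ 0.59467259 -0.21088616  0.1       ] 0.15247866348066605 0.18978449109819176 0.09345421341976509
0.11 [ 0.59418738 -0.21053301  0.11      ] 0.15187902874092288 0.1894216750687456 0.09290874294927465
```

Run:
```python
from h import *
az=lambda d:np.degrees(np.arctan2(d[1],d[0]))
R4=[ray("w2",270+(a-400)/4,225+(b-300)/4,.1) for a,b in[(625,393),(665,408),(568,568),(535,548)]];rw=np.mean(R4,0)
print("rw",rw,[ (az(R4[(i+1)%4]-R4[i]),np.linalg.norm(R4[(i+1)%4]-R4[i])) for i in range(4)])
a=ray("w2",284.9,220.5,.1);b=ray("w2",259.3,263.6,.1);print("lw inner",a,b,az(b-a),np.linalg.norm(b-a))
lw=ray("w2",268.9,240.1,.1);print("lw",lw,"mid",(lw+rw)/2,np.linalg.norm(lw-rw),az(lw-rw))
l1=ray("w2",314.5,202.4,.013);l2=ray("w2",282.4,253.8,.013);print("lips",l1,l2,(l1+l2)/2,az(l2-l1),np.linalg.norm(l2-l1))
for x,y,w,q in((298.9,196.8,326.9,213.5),(302.3,191.2,330.2,207.9),(268.6,249.4,293.8,263.8)) and ((298.9,196.8,326.9,213.5),(302.3,191.2,330.2,207.9),(268.6,249.4,293.8,263.8)):
    d=ray("w2",w,q,.013)-ray("w2",x,y,.013);print("lip dir",az(d),np.linalg.norm(d))
s=[ray("w2",*q,.009) for q in((294.2,182.5),(343,211),(254,244.5))];print("screws",s,(s[1]+s[2])/2,[np.linalg.norm(s[0]-q) for q in s[1:]],[az(q-s[0]) for q in s[1:]])
for f,(u,v),z in(("top0",(241,284),.1),):pass
# c2 (top0) walls: left ends (205,140)-(143,243); right (333,217)-(270,325)
q=lambda u,v:ray("top0",205+u/8,255+v/8,.1)
L=(q(205,140)+q(143,243))/2;Rr=(q(333,217)+q(270,328))/2;print("top mid",(L+Rr)/2,az(q(143,243)-q(205,140)),np.linalg.norm(L-Rr))
print("pot",ray("top0",168,246,.045))
for p,y in(([.5028,-.192,.078],168.7),([.5028,-.192,.078],-11.3)):print(m.solve_ik(p,down(np.radians(y))))
```

```text
rw [0.43014467 0.16721818 0.1       ] [(np.float64(-111.23910724347404), np.float64(0.007724254224496722)), (np.float64(150.2457757182199), np.float64(0.03531931628336813)), (np.float64(57.0134668257826), np.float64(0.007216201603796427)), (np.float64(-29.017235201537936), np.float64(0.033771495014109455))]
lw inner [0.46686343 0.19155654 0.1       ] [0.43510417 0.21074505 0.1       ] 148.8602124193605 0.03710592447122067
lw [0.45264434 0.20325561 0.1       ] mid [0.44139451 0.1852369  0.1       ] 0.04248448973175102 58.02174949711699
lips [0.46576593 0.17110645 0.013     ] [0.41741574 0.20121035 0.013     ] [0.44159083 0.1861584  0.013     ] 148.09268986639196 0.056955996098701146
lip dir -121.09572622339584 0.02957187171950395
lip dir -121.06381878899418 0.029388943324384364
lip dir -121.16019714189684 0.027207658628005536
screws [array([0.48321681, 0.18941185, 0.009     ]), array([0.45715343, 0.14494972, 0.009     ]), array([0.4253703 , 0.22801811, 0.009     ])] [0.44126187 0.18648391 0.009     ] [np.float64(0.05153814636511669), np.float64(0.06954611126264451)] [np.float64(-120.37852320119825), np.float64(146.28120188997494)]
top mid [0.43911365 0.18543405 0.1       ] 149.33907813184726 0.043579808839303756
pot [0.53203168 0.36068353 0.045     ]
None
[-0.38688475  0.56621706  1.91553136  0.          0.65984424 -0.18966254]
```

Estimates: pivot (0.5955,-0.2105), block (0.5028,-0.192) with its y at azimuth -11.3°, and stand (0.441,0.1855) with its x at -30.7°. Now I grip and lift.

Run:
```python
from h import *
o=down(np.radians(-11.3));p=np.array([.5028,-.192,.078])
m.move_to(p+[0,0,.15],o);m.command_gripper(.044,20)
m.servo_line(p+[0,0,.05],rate=.2);m.servo_line(p,rate=.08)
print(m.get_contact_force(),m.get_position())
m.command_gripper(.02,60);print(m.get_width(),m.get_grip_force(),m.get_contact_force())
m.servo_line(p+[0,0,.03],rate=.05);print(m.get_contact_force(),m.get_width())
m.servo_line(p+[0,0,.16],rate=.2);m.hold(.1);print(m.get_contact_force(),m.get_width(),m.get_time())
```

```text
[-0.53667378 -0.57344755  0.5800572 ] [ 0.50289427 -0.1920615   0.07794044]
0.029246976074426532 59.3404895067215 [-0.59349282  1.5307498   2.14248454]
[-1.2394375  -0.26125243 -1.6902622 ] 0.02920471504888766
[-0.19959997  0.39539484 -2.18194987] 0.02934233333974367 9.5167
```

Run:
```python
from h import *
print(proj("top0",[.42,.02,0]),proj("w2",[.42,.02,0]))
o1=down(np.radians(59.3));o2=down(np.radians(-30.7));p=np.array([.42,.02,.066])
m.move_to(p+[0,0,.12],o1);m.servo_line(p+[0,0,.012],rate=.15)
z=p[2]+.012
f0=m.get_contact_force()[2]
while z>.060:
    z-=.0015;m.servo_line([p[0],p[1],z],rate=.03);f=m.get_contact_force()[2]
    if f-f0>4:break
print("z",z,f0,f,m.get_position())
m.command_gripper(.05);print(m.get_contact_force(),m.get_width())
m.servo_line([p[0],p[1],.2],rate=.25)
m.hold(.1);snap("wrist","w3");snap("top","top1")
print(proj("w3",[p[0],p[1],.08]),m.get_time())
crop("w3",220,200,200,150,4,"c4")
```

```text
(np.float64(308.7640231059084), np.float64(290.93834484783406)) (np.float64(471.5516174153454), np.float64(247.35979848605632))
z 0.06599999999999999 -1.7964845363586393 7.377756188952557 [0.42015753 0.01999881 0.0664471 ]
[-0.63275297  0.26695379  0.90035829] 0.0497786559472683
(np.float64(317.39048548427826), np.float64(253.97148154257786)) 14.525
```

View pics/w3.png

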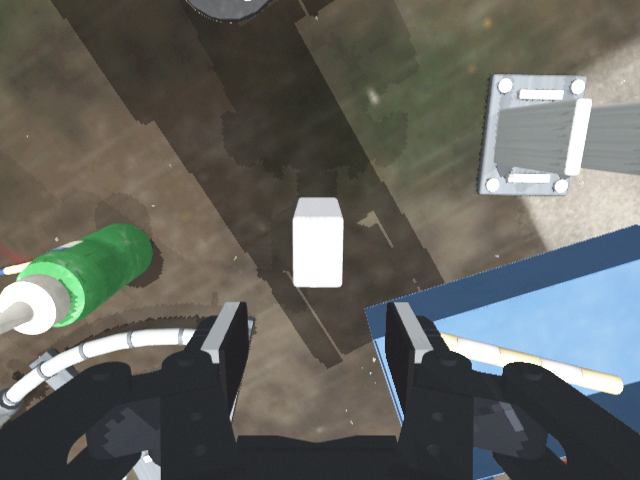

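Block stands upright, square in the hand frame, top face (293..343, 218..287). The stand's four screws are at (505,86), (578,87), (492,185) and (561,186), which gives another fix on it.

Run:
```python
from h import *
az=lambda d:np.degrees(np.arctan2(d[1],d[0]))
i=cv2.imread("pics/w3.png",0)
x0,y0=480,70;n,l,s,c=cv2.connectedComponentsWithStats((i[y0:200,x0:600]>215).astype(np.uint8))
for k in range(1,n):
    if s[k,4]>15:print(s[k],c[k]+[x0,y0])
S=[ray("w3",*q,.009) for q in((505,86),(578,87),(492,185),(561,186))];print("stand",np.mean(S,0),az(S[0]-S[1]),az(S[0]-S[2]),az(S[1]-S[3]),[np.linalg.norm(S[0]-S[j]) for j in(1,2)])
l1,l2=ray("w3",541,95,.013),ray("w3",529,178,.013);print((l1+l2)/2,az(l1-l2))
B=[ray("w3",*q,.08) for q in((293,218),(343,218),(342.5,287.5),(292.5,287.5))];print("block",np.mean(B,0),az(B[0]-B[3]),az(B[1]-B[2]),az(B[0]-B[1]))
```

```text
[15  6  4  8 20] [496.45  79.4 ]
[ 19   8  14  15 165] [505.16363636  85.04242424]
[ 40   8  44  22 442] [540.76923077  93.54072398]
[ 91   9  14  16 166] [577.85542169  86.37951807]
[11 18  6 28 80] [493.8875 101.5375]
[  85   28   27   81 1196] [577.91053512 136.63712375]
[  2 103   8  20  47] [484.31914894 182.87234043]
[  7 102  17  21 216] [494.74537037 184.16203704]
[ 28 103  43  10 371] [529.08355795 177.91913747]
[ 75 109  13  14 142] [561.00704225 185.76760563]
[110 115  10  15  79] [595.18987342 192.58227848]
stand [0.44192113 0.18643444 0.009     ] -121.42081978090557 148.098774111228 148.26837366987468 [np.float64(0.050547836836350495), np.float64(0.06814603843610306)]
[0.4412939 0.1853638 0.013    ] 148.63308305560741
block [0.41987787 0.02031443 0.08      ] 148.07252721761014 149.8760651276925 -120.66568540593245
```

Run:
```python
from h import *
p=np.array([.420,.0201,.066]);o=down(np.radians(-30.7));os=down(np.radians(-31.2));s=np.array([.4415,.1858])
m.move_to([p[0],p[1],.2],o);m.command_gripper(.06,20);m.servo_line(p+[0,0,.03],rate=.2);m.servo_line(p,rate=.08)
m.command_gripper(.03,60);print(m.get_width(),m.get_grip_force(),m.get_contact_force())
m.servo_line(p+[0,0,.02],rate=.06);print(m.get_contact_force(),m.get_width())
m.servo_line(p+[0,0,.15],rate=.2)
m.servo_line([*s,.22],os,rate=.15);m.servo_line([*s,.175],rate=.15)
m.hold(.15);f0=np.array(m.get_contact_force());z=.175;print(f0,m.get_time())
while z>.072:
    z-=.004 if z>.086 else .0015
    m.servo_line([*s,z],rate=.04);f=np.array(m.get_contact_force())-f0
    if np.linalg.norm(f)>6:print("contact",z,f);break
print(m.get_position(),m.get_time(),m.get_width())
```

```text
0.043443157433994635 60.98979949951172 [-0.39436044 -0.68998492  6.86008406]
[ 0.70900966  0.58493885 -2.15607373] 0.043673211554943976
[ 0.19322174  0.8475099  -1.67160043] 20.8167
contact 0.0739999999999999 [-3.0706114  -1.19965379 10.73580631]
[0.44166396 0.18591065 0.07474665] 28.0667 0.043460551197291676
```

Contact at z=0.074 is exactly the expected seated height. I release, retreat and look.

Run:
```python
from h import *
m.command_gripper(.058);print(m.get_contact_force())
m.servo_line([.4415,.1858,.22],rate=.2);m.hold(.1);snap("wrist","w4")
print(m.get_time(),[np.round(proj("w4",[.4415,.1858,z])) for z in(.088,.1)])
T,k=load("w4")
crop("w4",220,170,200,150,4,"c5")
```

```text
[-0.11268765 -0.20326754 -0.98782579]
29.3917 [array([318., 245.]), array([318., 250.])]
```

View pics/c5.png

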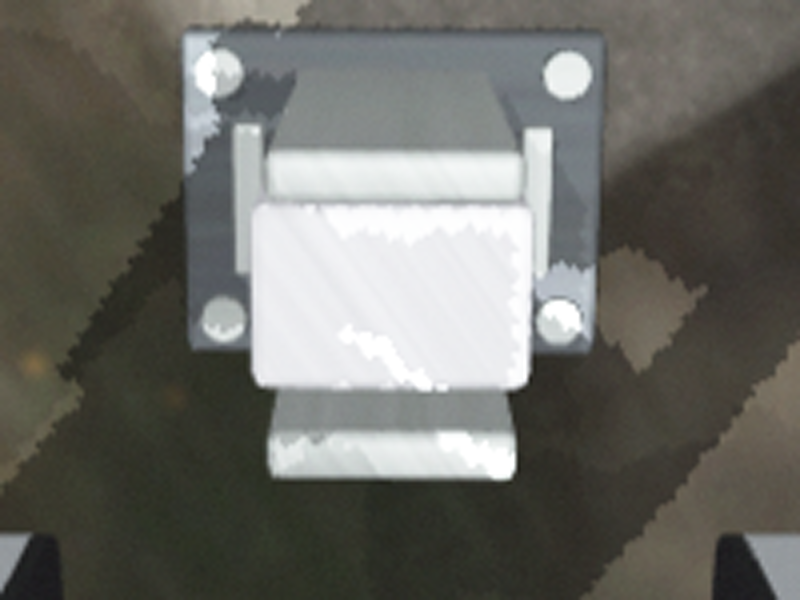

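Block is fully seated between the walls. Next the lever: pinch the knob and swing along the arc.

```bash
cat >> h.py <<'E'
piv=np.array([.5955,-.2105])
def kp(a,z=.111):return np.r_[piv+.16*np.array([np.cos(a),np.sin(a)]),z]
def ko(a):return down(a+np.pi/2-2*np.pi+2*np.pi-np.pi*2 if 0 else a+np.pi/2+np.pi)
E
python3 - <<'E'
from h import *
k=ray("w1",195,291,.103)[:2]-piv;print("az knob",np.degrees(np.arctan2(k[1],k[0])),np.linalg.norm(k),"bottle",ray("top0",367,318,.13))
a0=np.radians(142.2);af=np.radians(196.6)
m.move_to(kp(a0,.23),ko(a0));print(m.get_joint_positions())
m.command_gripper(.05,20)
m.servo_line(kp(a0,.15),rate=.2);m.servo_line(kp(a0),rate=.08);print(m.get_contact_force())
m.command_gripper(.01,40);print(m.get_width(),m.get_grip_force(),m.get_contact_force(),m.get_time())
for a in np.linspace(a0,af,9)[1:]:
    m.servo_line(kp(a),ko(a),rate=.06);print(np.round(m.get_contact_force(),1),end=" ")
print(m.get_width(),m.get_time())
m.hold(.2);m.command_gripper(.05)
m.servo_line(kp(af,.25),rate=.2);m.hold(.1);snap("wrist","w5")
print(m.get_time(),proj("w5",[*(piv+.19*np.array([np.cos(af),np.sin(af)])),.073]),proj("w5",[.4129,-.2654,.063]))
u,v=map(int,proj("w5",[.4129,-.2654,.063]));crop("w5",max(0,min(540,u-50)),max(0,min(405,v-37)),100,75,8,"c6");print(max(0,min(540,u-50)),max(0,min(405,v-37)))
E
```

```text
az knob 141.94974383514247 0.159815251092242 bottle [ 0.36271609 -0.11314265  0.13      ]
[-2.59392740e-01  2.46511775e-01  1.95806640e+00  4.77526023e-05
  9.37233116e-01 -1.17033234e+00]
[-0.37236264 -0.00162224 -0.12207808]
0.022919000486363212 39.14578359865118 [-0.29820895  1.36440708  5.99223005] 32.9833
[-2.6 -0.5  7.3] [-3.   0.3  7. ] [-2.7  0.6  8.5] [-3.4 -0.2  8.9] [-5.  -0.5  9.4] [-5.2 -1.5  8.2] [-5.6 -2.1  9.5] [-6.1 -3.   8.4] 0.023552558891163915 36.7167
38.2833 (np.float64(314.1967185283328), np.float64(189.54975574191067)) (np.float64(313.6227444210332), np.float64(186.8443075932139))
263 149
```

View pics/c6.png

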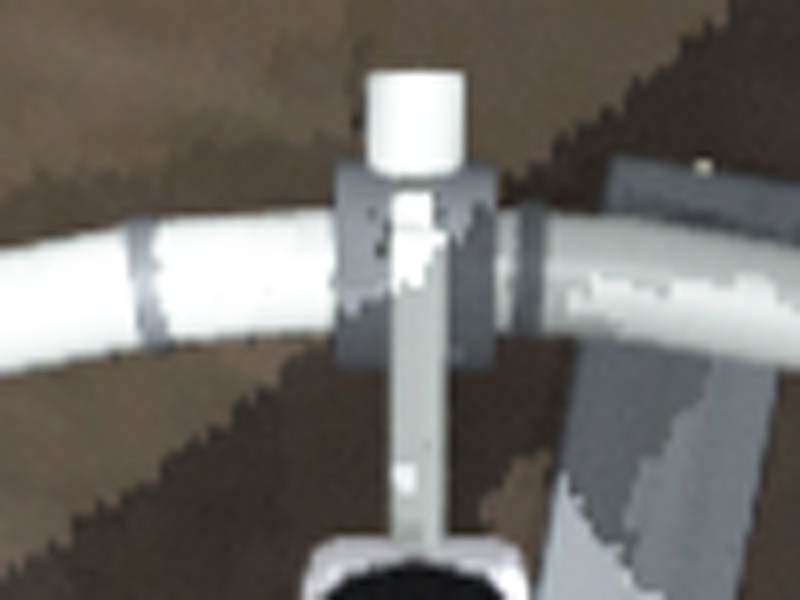

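The pointer (c6 columns 391–447) lies over the fin (391–433), an offset of about 0.5 mm. The knob is released and the arm is clear.

Run:
```python
from h import *
print(m.get_contact_force(),m.get_time(),m.sign_off())
```

```text
the job is handed in; nothing more can be done
[ 0.60976924  0.08113949 -0.27256442] 38.2833 None
```

The job is handed in at 38.3 s: the lock block stands upright and fully down in the parking stand, and the lever pointer is over the clip fin to within about 0.5 mm. No unexpected contact forces showed on the way; I took no final picture of the pot, bottle and tape roll.

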